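# Load the photometer shuttle and index it one hole

## Robot

A 6-joint arm with a two-finger parallel gripper is mounted at the origin on a cart in front of the work surface, level with it; the furniture and walls round the work are solid. World frame = base frame: x ahead of the robot, y to its left, z up, the work surface at z = 0. Lengths are in m, angles in rad, forces in N, time in s.
With the tool pointing down it reaches from about 0.35 to 0.775 m from the base axis. Payload 7.3 kg.
Tool frame: the origin (TCP) lies at the centre of the arm's flange, where the gripper is bolted on; the fingertips stand 178 mm ahead of it and the grasp point (between the pads) lies 159 mm ahead of it; z points along the fingers, y is the line along which they close (so a half turn about z gives the same grasp; the last joint's range is limited). The gripper opens to 92 mm and grips with 3 to 60 N. Pads are 19 mm wide; open, the fingers measure 130 mm over their backs; the gripper's body (75 mm by 190 mm) begins 47 mm behind the grasp point.
Start: joints at [-1.439, 0.342, 1.524, -0, 1.275, -0.146], TCP at [0.144, -0.505, 0.405] pointing down, gripper open.
Joint ranges: [-2.53, 2.53], [-0.77, 2.02], [0.04, 2.7], [-1, 4.14], [0.28, 2.66], [-3.11, 3.11]. Speed limits (rad/s): [2.57, 2.57, 3.14, 3.14, 3.14, 3.14].

## Interface

Orientations are given as [roll, pitch, yaw] about the fixed x, y, z axes, in that order (R = Rz(yaw) Ry(pitch) Rx(roll)).
In Python, from cell import robot gives the robot as it stands.
- The arm moves only by the shell command python3 drive.py 'ROWS' [OPENING] [FORCE]. ROWS is a JSON list of rows, 1 to 8 of them, each written [[dx, dy, dz], [rx, ry, rz]]: dx, dy, dz in fractions of the full range, 1 being 0.25 m, then a rotation vector rx, ry, rz in shares of pi rad (1.0 is pi rad); each row shifts and turns the commanded pose from where the row before left it, along the tool's axes as they then stand; what a row does not reach is not made up. A row lasts 1/12 s, in which the tool goes at most 0.0417 m and 0.125 rad, less where a joint would pass 70% of its speed; a pose out of reach is approached as far as the arm can. OPENING is the finger opening in m, set as the command begins (- or left out keeps the last). The fingers move at their own pace and stop on an object; FORCE is the grip in N (left out, the last holds). Time passes only in rows, so rows that do not move let the fingers close. It prints the time, the measured TCP pose, the force, the opening and the grip force at its end. A shift or turn number past 1, either way, is cut back to 1. Input that does not fit is refused with a message, and nothing moves.
- robot.observe(): the state, without advancing time (a new reading comes with each control period).
- robot.read_camera(name): name is "scene" or "top" or "wrist"; returns a dict with "image" (420x560x3 uint8, red, green, blue), "fx", "fy", "cx", "cy" (pixels), "pose" (4x4, takes a point from camera to world coordinates). Camera axes: x right, y down, z forward; pixel columns grow to the right and rows downward; lengths in m; the calibration is good to about 2 mm. A picture is of the moment at which its call begins. There is no depth.
- robot.hand_in(): hands the job in; it is judged then, once.
The state is a dict: "time": time; "qpos": joint angles; "qvel": joint speeds; "joint_efforts": joint torques, N m; "tool_pos": TCP position; "tool_rot": TCP orientation; "contact_force": force on the tool from outside, world axes, zero at the start; "torque": the same for the moment, N m; "opening": finger opening in m; "grip_force": force on a finger pad.
Only numpy, scipy, OpenCV 4.12 (cv2) and the standard library are available. Lean on these libraries where they do the work, as an engineer would, in place of code of your own. Each camera call takes 0.05 s, during which the arm holds its last target. There are 200 camera calls.

## Task

Load the photometer's tube shuttle from the rack, one tube at a time and in reading order: first the tall standard tube with the round stopper into pocket 1 (one dot, next to the measuring head), then the shorter screw-capped sample tube into pocket 2 (two dots), each standing on the pocket's floor. Then pull up the lock plunger by its knob, draw the shuttle towards the measuring head to the next index hole - one hole only, which brings the standard into the beam - and let the pin down fully home in that hole. Finish still holding the knob, with the pin pressed home, for the reading; leave the bottle and the dish alone.

Things in the scene. Friction and masses are not known exactly. Their poses are not given: they have to be found in the camera images.
- standard_tube: The standard: loose pale grey-blue glass tube with a waist under its stopper, 120 mm tall, 30 g. Body 15.6 mm in diameter up to 98 mm, foot bevelled over the lowest 4 mm; waist 11 mm in diameter; round grey stopper 19.6 mm in diameter from 105 to 120 mm, to be gripped. Origin at the centre of the foot, z up along the tube. Starts upright in the rack.
- sample_tube: The sample: loose capped test tube, 96 mm tall, 20 g. Round body 15.6 mm in diameter up to 78 mm, round screw cap 19.2 mm in diameter from 78 to 96 mm, to be gripped. Origin at the centre of the foot, z up along the tube. Starts upright in the rack.
- tube_rack: White tube rack, 50 (its x) x 150 (its y) x 65 mm, fixed; origin at the centre of its underside. Tubes stand on its floor 4 mm up, through openings about 19 mm wide in the top plate (61 to 65 mm up). The two tubes stand at its y = +34.5 and -34.5 mm, x = 0; either tube may stand in either place; the other places are empty.
- shuttle_base: Fixed base, 92 (x) x 316 (y) mm; origin at its underside's centre, z up, x away from the robot. The shuttle slides along its +y. Measuring head at y = +60 mm: white uprights on both sides, 38 to 66 mm from the rail's middle, 102 mm high, 40 mm long in y; black lens barrels 88 mm up, 48 mm apart. End blocks (y = +-150 mm) 38 mm high. Index holes at y = -110, -70, -30 mm.
- pocket_1 (a point): Centre of the floor of pocket 1 (one dot), next to the measuring head. Pockets are round, 19.5 mm in diameter, 40 mm deep; the grey block's top is 40 mm above this point, 76 mm above the worktop; the block is 40 mm wide across the rail. Axes as the base's. It lies at the base's x = 0, y = +20 mm with the shuttle at 0 and moves with the shuttle.
- pocket_2 (a point): Centre of the floor of pocket 2 (two dots), the middle pocket, 40 mm behind pocket 1 (towards the base's -y); same size. Pocket 3 (three dots), a further 40 mm behind, stays empty.
- beam (a point): The light beam's middle between the lens barrels, 88 mm above the worktop; pocket 1 stands under it when the shuttle is one hole on.
- shuttle (a joint): Travel of the shuttle along the base's +y, in m: 0 = loading hole (start, against its stop), 0.040 = next hole, 0.080 = last hole. A return spring pulls it back to 0 with 2.3 N at 0 and 2.9 N at 0.040; rubbing friction 0.6 N, damping 8 N s/m. With the pin in a hole it has 1 mm play either way.
- plunger (a joint): Lift of the lock plunger, in m: 0 = pin fully down in a hole, stop at 0.016. The pin (8 mm in diameter, round-ended, in 10 mm holes) is clear of the bar from 0.010. A spring presses it down with 4 N at 0 and 8 N at 0.016; let down between holes it rests on the bar at about 0.0095 and its rubbing there (2 N or so) is enough to stop the shuttle from springing back.
- knob: Knurled round black knob of the lock plunger, 25 mm in diameter, 20 mm tall, at the shuttle's tail, 90 mm behind pocket 2. Origin at its middle, 72 mm above the worktop with the pin down; moves with pin and shuttle. Below it a stem 11 mm in diameter, then a round housing 20 mm in diameter, top 52 mm above the worktop; the shuttle's plate is at 38 mm.
- stain_bottle: Bystander: small brown reagent bottle, 40 mm in diameter and 96 mm tall, loose; origin at its underside.
- petri_dish: Bystander: round flat dish, 87 mm in diameter and 17 mm high, loose; origin at its underside.
- microscope_b: White microscope, fixed, about 0.5 m tall, standing to the right of the work between it and the arm at its start; origin at its underside. It fills about x = 0.46 to 0.85 m, y = -0.45 to -0.10 m: bring the arm round its near side.

How it is judged:
On the way, in this order (a step that is already met when the one before it is completed fails the run):
1. the standard tube stands in pocket 1, let go (horizontal distance between standard_tube and pocket_1 below 0.005 m and z of standard_tube in the frame of pocket_1 below 0.005 m and angle between standard_tube's own z axis and vertical below 0.15 rad and contact force between the fingers and standard_tube below 0.3 N), for 0.2 s.
2. the sample tube stands in pocket 2, let go, the standard still in pocket 1 (horizontal distance between standard_tube and pocket_1 below 0.005 m and z of standard_tube in the frame of pocket_1 below 0.005 m and angle between each of standard_tube, sample_tube's own z axis and vertical below 0.15 rad and horizontal distance between sample_tube and pocket_2 below 0.005 m and z of sample_tube in the frame of pocket_2 below 0.005 m and contact force between the fingers and sample_tube below 0.3 N), for 0.2 s.
3. the lock plunger is pulled clear of the loading hole (value of joint plunger above 0.0095 m and value of joint shuttle below 0.02 m and contact force between the fingers and knob above 1 N), for 0.05 s.
At the end, for the whole second after the job is handed in: The shuttle rests within 3 mm of the next hole (0.040), the pin is home (lift under 2 mm) and the fingers still hold the knob (over 2 N); the standard stands in pocket 1 and the sample in pocket 2, each within 5 mm of the pocket's centre and floor, tilted less than 0.15 rad and at rest (value of joint shuttle between 0.037 and 0.043 m and value of joint plunger below 0.002 m and contact force between the fingers and knob above 2 N and linear speed of each of standard_tube, sample_tube below 0.02 m/s and horizontal distance between standard_tube and pocket_1 below 0.005 m and z of standard_tube in the frame of pocket_1 below 0.005 m and angle between each of standard_tube, sample_tube's own z axis and vertical below 0.15 rad and horizontal distance between sample_tube and pocket_2 below 0.005 m and z of sample_tube in the frame of pocket_2 below 0.005 m); the arm keeps its last pose, push and grip.
It fails at once if the shuttle runs more than 15 mm past the next hole (value of joint shuttle above 0.055 m).
It fails at once if the shuttle is moved out of its loading hole while a tube is not seated in its pocket (value of joint shuttle above 0.015 m and not (horizontal distance between standard_tube and pocket_1 below 0.005 m and z of standard_tube in the frame of pocket_1 below 0.005 m and angle between each of standard_tube, sample_tube's own z axis and vertical below 0.15 rad and horizontal distance between sample_tube and pocket_2 below 0.005 m and z of sample_tube in the frame of pocket_2 below 0.005 m)).
It fails at once if the bottle or the dish is pushed more than 20 mm (distance of any of stain_bottle, petri_dish from where it was at the start of the episode above 0.02 m).
It also fails if it takes over 58 s, if anything falls off the work surface, if the arm or the gripper's body presses on something with over 40 N, if the wrist force passes 120 N, or if a joint passes its speed limit or range.

## Working session

There is one attempt and no reset: what is moved stays moved. The work goes in short steps, Python scripts to look and compute and a shell command to move; the robot and the scene stay as the last step left them, time stands still between calls to the robot, and variables do not carry over. Pictures are saved under pics/ and viewed, at most 12 in all, crops included, and the job is handed in when it is done.

```bash
ls; mkdir -p pics; cat > h.py <<'E'
import numpy as np,cv2,json
from cell import robot
def snap(n,f):
    c=robot.read_camera(n); cv2.imwrite(f'pics/{f}.png',c['image'][...,::-1]); 
    np.savez(f'pics/{f}.npz',**{k:np.array(v) for k,v in c.items()}); return c
def ray(f,u,v):
    c=np.load(f'pics/{f}.npz'); P=c['pose']
    d=P[:3,:3]@np.array([(u-c['cx'])/c['fx'],(v-c['cy'])/c['fy'],1]); return P[:3,3],d
def atz(f,u,v,z):
    o,d=ray(f,u,v); return o+d*(z-o[2])/d[2]
def tri(*a):
    A=np.zeros((3,3));b=np.zeros(3)
    for f,u,v in a:
        o,d=ray(f,u,v);d=d/np.linalg.norm(d);M=np.eye(3)-np.outer(d,d);A+=M;b+=M@o
    return np.linalg.solve(A,b)
def proj(f,p):
    c=np.load(f'pics/{f}.npz');q=np.linalg.inv(c['pose'])@np.append(p,1);return c['fx']*q[0]/q[2]+c['cx'],c['fy']*q[1]/q[2]+c['cy']
E
python3 - <<'E'
from h import *
for n in('scene','top'):
    c=snap(n,n+'0');print(n,c['fx'],c['pose'].round(3).tolist())
s=robot.observe();print(s['tool_pos'],s['tool_rot'],s['opening'],s['time'])
a=cv2.imread('pics/scene0.png');b=cv2.imread('pics/top0.png')
E
```

```text
cell.py
drive.py
pics
scene 497.8868821248422 [[-0.656, -0.477, 0.585, -0.174], [-0.755, 0.402, -0.518, 0.718], [0.011, -0.781, -0.624, 0.863], [0.0, 0.0, 0.0, 1.0]]
top 393.36288925528805 [[-0.029, -0.991, 0.134, 0.46], [-1.0, 0.028, -0.006, 0.039], [0.002, -0.134, -0.991, 0.98], [0.0, 0.0, 0.0, 1.0]]
[ 0.14397453 -0.50476486  0.4041394 ] [-3.14031566e+00 -1.49688688e-04  2.77792707e-01] 0.09242748830983993 0.1
```

View pics/scene0.png

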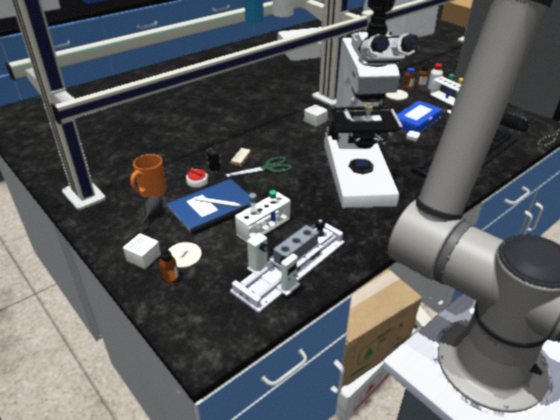

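View pics/top0.png

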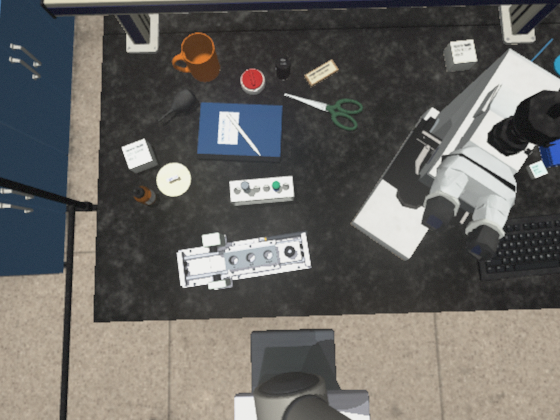

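The scene picture shows the rack at about (264,215), with a green-capped tube and a grey-stoppered one, and the shuttle base at about (290,262). In the top picture, the rack is at (262,190), the base at (245,260), the knob at (290,251), the bottle at (141,195) and the dish at (173,180). I'll enlarge both.

```bash
python3 - <<'E'
import cv2
a=cv2.imread('pics/top0.png')[172:292,168:318];cv2.imwrite('pics/topc.png',cv2.resize(a,None,fx=5,fy=5,interpolation=cv2.INTER_CUBIC))
a=cv2.imread('pics/scene0.png')[184:304,224:354];cv2.imwrite('pics/scenec.png',cv2.resize(a,None,fx=5,fy=5,interpolation=cv2.INTER_CUBIC))
E
```

```text
(no output)
```

View pics/topc.png

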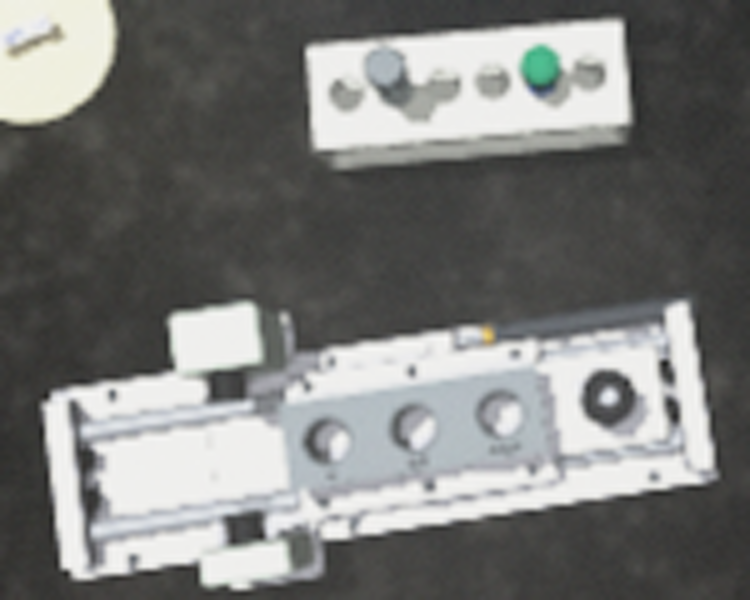

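View pics/scenec.png

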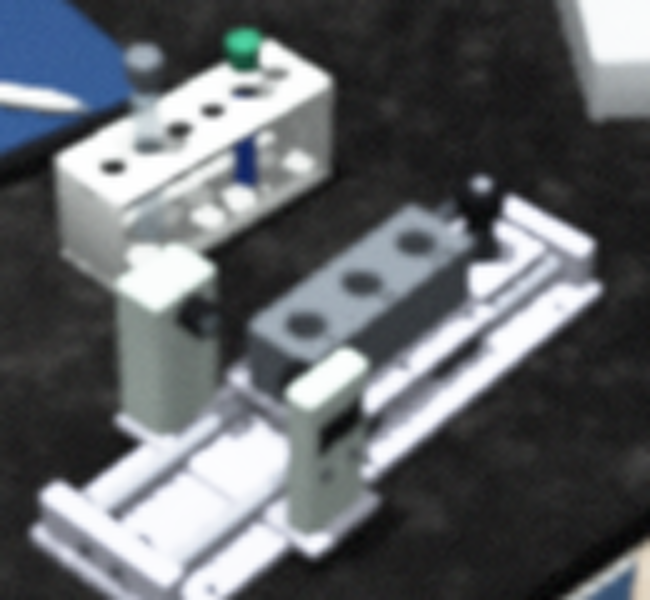

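Top crop, pixel positions:
- Stopper (385,67) and green cap (541,66).
- Pockets (327,441), (414,428) and (501,414). The single-dot pocket is on the left, next to the head.
- Knob (608,398).

Scene crop, pixel positions:
- Stopper top (144,54) and cap top (243,41).
- Pockets (307,325), (362,283) and (416,242).
- Knob top about (483,185).

```bash
python3 - <<'E'
from h import *
T=lambda x,y:('top0',(x+.5)/5-.5+168,(y+.5)/5-.5+172)
S=lambda x,y:('scene0',(x+.5)/5-.5+224,(y+.5)/5-.5+184)
for n,t,s,z in [('std',(385,67),(144,54),.124),('smp',(541,66),(243,41),.1),('p1',(327,441),(307,325),.076),('p2',(414,428),(362,283),.076),('p3',(501,414),(416,242),.076),('knob',(608,398),(483,185),.082)]:
    print(n,tri(T(*t),S(*s)).round(4),atz(*T(*t),z).round(4),atz(*S(*s),z).round(4))
for p in [(308,45),(624,20),(632,125),(316,152)]: print('rack',atz(*T(*p),.065).round(4))
for p in [(48,398),(72,578),(717,480),(692,300)]: print('base',atz(*T(*p),.03).round(4))
E
```

```text
std [0.6322 0.1153 0.125 ] [0.6323 0.1153 0.124 ] [0.6334 0.1145 0.124 ]
smp [0.6363 0.0469 0.0986] [0.6356 0.0464 0.1   ] [0.6354 0.0484 0.1   ]
p1 [0.4691 0.1487 0.0756] [0.4693 0.1488 0.076 ] [0.4686 0.1488 0.076 ]
p2 [0.4741 0.1091 0.0757] [0.474 0.109 0.076] [0.474  0.1094 0.076 ]
p3 [0.4793 0.0693 0.076 ] [0.4792 0.0692 0.076 ] [0.4793 0.0693 0.076 ]
knob [0.4846 0.02   0.0825] [0.4849 0.0203 0.082 ] [0.4847 0.0193 0.082 ]
rack [0.6558 0.1568 0.065 ]
rack [0.6636 0.0067 0.065 ]
rack [0.613  0.0046 0.065 ]
rack [0.6044 0.1536 0.065 ]
base [0.4941 0.288  0.03  ]
base [0.4088 0.2761 0.03  ]
base [ 0.4458 -0.0317  0.03  ]
base [ 0.5323 -0.0229  0.03  ]
```

Everything agrees with the text: heights 125, 99, 76 and 82 mm, pocket spacing 40 mm, tubes 69 mm apart, and the base yawed about 0.127 rad. I'll go round the microscope on its near side, then turn so that the fingers close along the base's x (yaw about 1.70).

The manual's scale: shifts go in shares of 0.25 m and turns go in shares of pi rad. Converting my numbers, -0.0264 m is -0.1056, 0.0245 m is 0.098.

```bash
python3 drive.py '[[[0.098, -0.1056, 0], [0, 0, 0]], [[0.098, -0.1056, 0], [0, 0, 0]], [[0.098, -0.1056, 0], [0, 0, 0]], [[0.098, -0.1056, 0], [0, 0, 0]], [[0.098, -0.1056, 0], [0, 0, 0]], [[0.098, -0.1056, 0], [0, 0, 0]]]' 0.05 30
python3 drive.py '[[[0.098, -0.1056, 0], [0, 0, 0]], [[0.098, -0.1056, 0], [0, 0, 0]], [[0.098, -0.1056, 0], [0, 0, 0]], [[0.098, -0.1056, 0], [0, 0, 0]], [[0.098, -0.1056, 0], [0, 0, 0]], [[0.098, -0.1056, 0], [0, 0, 0]]]'
```

```text
time: 0.6
tool_pos: [0.2422, -0.3105, 0.4044]
tool_rot: [-3.141, 0.0, 0.277]
contact_force: [1.2, 0.1, 0.6]
opening: 0.0564
grip_force: 0.0
time: 1.1
tool_pos: [0.3401, -0.1178, 0.4047]
tool_rot: [3.141, -0.0, 0.277]
contact_force: [0.6, -0.5, 0.0]
opening: 0.0501
grip_force: 0.0
```

Converted, 0.0292 m is 0.1168, -0.0203 m is -0.0812.

```bash
python3 drive.py '[[[0.1168, -0.0812, 0], [0, 0, 0]], [[0.1168, -0.0812, 0], [0, 0, 0]], [[0.1168, -0.0812, 0], [0, 0, 0]], [[0.1168, -0.0812, 0], [0, 0, 0]], [[0.1168, -0.0812, 0], [0, 0, 0]], [[0.1168, -0.0812, 0], [0, 0, 0]], [[0.1168, -0.0812, 0], [0, 0, 0]], [[0.1168, -0.0812, 0], [0, 0, 0]]]'
python3 drive.py '[[[0, 0, 0], [0, 0, -0.0382]], [[0, 0, 0], [0, 0, -0.0382]], [[0, 0, 0], [0, 0, -0.0382]], [[0, 0, 0], [0, 0, -0.0382]], [[0, 0, 0], [0, 0, -0.0382]], [[0, 0, 0], [0, 0, -0.0382]]]'
python3 drive.py '[[[0, 0, 0], [0, 0, -0.0382]], [[0, 0, 0], [0, 0, -0.0382]], [[0, 0, 0], [0, 0, -0.0382]], [[0, 0, 0], [0, 0, -0.0382]], [[0, 0, 0], [0, 0, -0.0382]], [[0, 0, 0], [0, 0, -0.0318]]]'
cat >> h.py <<'E'
def go(x,y,z,yaw=None):
    "tool-axes shift that takes the grasp point to world x,y,z"
    from scipy.spatial.transform import Rotation as R
    s=robot.observe();r=R.from_euler('xyz',s['tool_rot'])
    g=np.array(s['tool_pos'])+r.apply([0,0,.159]); d=np.array([x,y,z])-g
    print('grasp',g.round(4),'tilt',r.apply([0,0,1]).round(4),'yaw',round(s['tool_rot'][2],4),'world',d.round(4),'tool',r.inv().apply(d).round(4))
E
python3 -c "
from h import *
print(robot.observe()['qpos']);go(.6325,.1152,.1175);go(.6325,.1152,.19)"
```

```text
time: 1.77
tool_pos: [0.5207, 0.1024, 0.4043]
tool_rot: [3.142, 0.001, 0.278]
contact_force: [1.1, -0.8, 1.0]
opening: 0.0501
grip_force: 0.0
time: 2.27
tool_pos: [0.5199, 0.1007, 0.4042]
tool_rot: [-3.141, 0.001, 1.004]
contact_force: [-1.4, -0.9, 0.4]
opening: 0.0498
grip_force: 0.0
time: 2.77
tool_pos: [0.5199, 0.1006, 0.4042]
tool_rot: [-3.141, 0.0, 1.704]
contact_force: [-0.1, -0.0, -0.9]
opening: 0.0498
grip_force: 0.0
[ 4.64449880e-02  3.50943785e-01  1.51217246e+00 -1.24355208e-04
  1.27950945e+00 -8.65342708e-02]
grasp [0.5197 0.1006 0.2452] tilt [-1.e-03 -2.e-04 -1.e+00] yaw 1.7038 world [ 0.1128  0.0146 -0.1277] tool [-0.0005  0.1139  0.1276]
grasp [0.5197 0.1006 0.2452] tilt [-1.e-03 -2.e-04 -1.e+00] yaw 1.7038 world [ 0.1128  0.0146 -0.0552] tool [-0.0005  0.1138  0.0551]
```

```bash
python3 - <<'E'
from h import *
c=snap('wrist','w0');print(c['pose'].round(3).tolist())
im=cv2.imread('pics/w0.png')
for p in [(.6325,.1152,.124),(.636,.0467,.1),(.4692,.1487,.076),(.4741,.1091,.076),(.4793,.0693,.076),(.4847,.02,.082)]:
    u,v=proj('w0',p);print(round(u,1),round(v,1))
    cv2.drawMarker(im,(round(u),round(v)),(0,0,255),0,8,1)
cv2.imwrite('pics/w0m.png',cv2.resize(im,None,fx=1.42,fy=1.42))
E
```

```text
[[0.991, 0.128, 0.038, 0.511], [0.133, -0.949, -0.286, 0.177], [-0.001, 0.288, -0.958, 0.383], [0.0, 0.0, 0.0, 1.0]]
431.6 208.6
404.1 277.4
223.6 127.2
225.1 175.3
226.9 220.2
226.9 274.4
```

View pics/w0m.png

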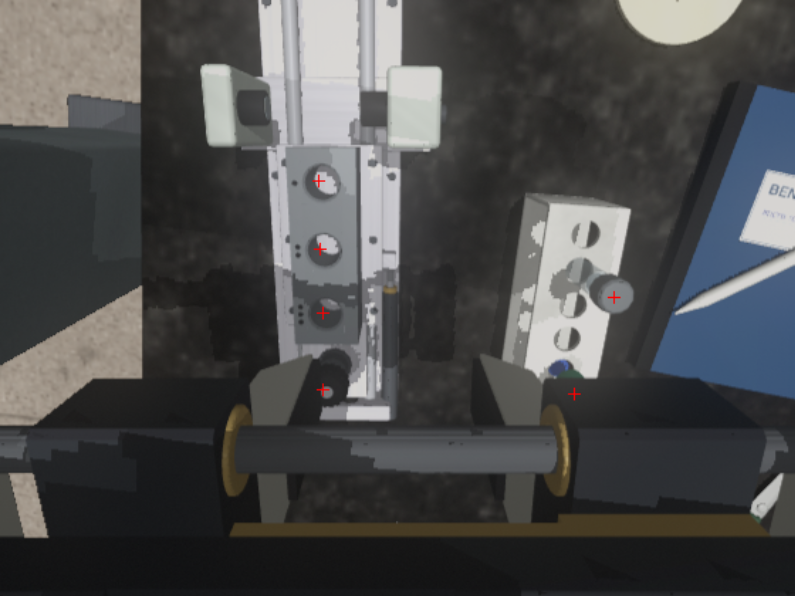

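The wrist marks fall 1–3 mm from the seen features, which is within calibration error. Picking up the standard next.

Converted, 0.038 m is 0.152, 0.0379 m is 0.1516.

```bash
python3 drive.py '[[[0, 0.152, 0.036], [0, 0, 0]], [[0, 0.152, 0.036], [0, 0, 0]], [[0, 0.1516, 0.036], [0, 0, 0]], [[0, 0, 0.12], [0, 0, 0]], [[0, 0, 0.12], [0, 0, 0]], [[0, 0, 0.1], [0, 0, 0]], [[0, 0, 0.06], [0, 0, 0]], [[0, 0, 0], [0, 0, 0]]]'
python3 -c "
from h import *
go(.6325,.1152,.1165);c=snap('wrist','w1');snap('top','t1')
"
```

```text
time: 3.48
tool_pos: [0.6318, 0.115, 0.2729]
tool_rot: [-3.133, -0.0, 1.696]
contact_force: [-0.6, 0.1, -0.9]
opening: 0.0497
grip_force: 0.0
grasp [0.6305 0.1148 0.1139] tilt [-8.6e-03 -7.0e-04 -1.0e+00] yaw 1.6956 world [0.002  0.0004 0.0026] tool [ 0.0001  0.0021 -0.0026]
```

View pics/w1.png

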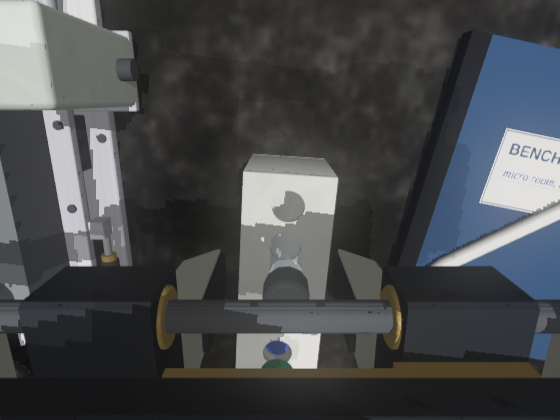

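The stopper (u≈286) sits between the fingertips (218 and 338, middle 278), so it is slightly off centre. I'll check the settled pose before correcting.

Converted, -0.001 m is -0.004.

```bash
python3 -c "
from h import *
go(.6325,.1152,.1165);print(robot.observe()['qvel'].round(3) if hasattr(robot.observe()['qvel'],'round') else '')"
python3 drive.py '[[[0, 0.004, -0.004], [0, 0, 0]], [[0, 0, 0], [0, 0, 0]], [[0, 0, 0], [0, 0, 0]]]'
python3 -c "
from h import *
go(.6325,.1152,.1165)"
```

```text
grasp [0.6329 0.115  0.1185] tilt [-1.e-03 -2.e-04 -1.e+00] yaw 1.6964 world [-0.0004  0.0002 -0.002 ] tool [ 0.0002 -0.0003  0.002 ]
[-0.001 -0.034 -0.029  0.     0.001 -0.006]
time: 3.83
tool_pos: [0.6343, 0.1152, 0.2804]
tool_rot: [3.139, 0.0, 1.697]
contact_force: [-0.2, 0.0, 0.4]
opening: 0.0503
grip_force: 0.0
grasp [0.6347 0.1152 0.1214] tilt [ 3.e-03  1.e-04 -1.e+00] yaw 1.6975 world [-0.0022 -0.     -0.0049] tool [ 0.0003 -0.0022  0.0049]
```

```bash
for i in 1 2 3; do python3 drive.py '[[[0, 0, 0], [0, 0, 0]], [[0, 0, 0], [0, 0, 0]]]' >/dev/null; python3 -c "
from h import *
go(.6335,.1152,.1175)"; done
```

```text
grasp [0.6341 0.1152 0.1204] tilt [ 0.0011 -0.     -1.    ] yaw 1.6977 world [-0.0006 -0.     -0.0029] tool [ 0.0001 -0.0006  0.0029]
grasp [0.6339 0.1152 0.1199] tilt [ 2.e-04 -1.e-04 -1.e+00] yaw 1.6977 world [-0.0004  0.     -0.0024] tool [ 0.0001 -0.0004  0.0024]
grasp [0.6339 0.1152 0.1197] tilt [-1.e-04 -1.e-04 -1.e+00] yaw 1.6977 world [-0.0004  0.     -0.0022] tool [ 0.0001 -0.0004  0.0022]
```

Converted, 0.0025 m is 0.01.

```bash
python3 drive.py '[[[0, 0, 0.01], [0, 0, 0]], [[0, 0, 0], [0, 0, 0]], [[0, 0, 0], [0, 0, 0]]]' >/dev/null
python3 drive.py '[[[0, 0, 0], [0, 0, 0]], [[0, 0, 0], [0, 0, 0]], [[0, 0, 0], [0, 0, 0]], [[0, 0, 0], [0, 0, 0]], [[0, 0, 0], [0, 0, 0]], [[0, 0, 0], [0, 0, 0]]]' 0.012 15
python3 -c "
from h import *
go(.6335,.1152,.1175)"
```

```text
time: 5.08
tool_pos: [0.6339, 0.1152, 0.2762]
tool_rot: [3.142, 0.0, 1.698]
contact_force: [-0.0, 0.3, 0.1]
opening: 0.0188
grip_force: 15.0
grasp [0.6339 0.1152 0.1172] tilt [ 1.e-04 -1.e-04 -1.e+00] yaw 1.6978 world [-0.0004  0.      0.0003] tool [ 0.0001 -0.0004 -0.0003]
```

Converted, -0.03 m is -0.12, -0.02 m is -0.08.

```bash
python3 drive.py '[[[0, 0, -0.08], [0, 0, 0]], [[0, 0, -0.12], [0, 0, 0]], [[0, 0, -0.12], [0, 0, 0]], [[0, 0, -0.08], [0, 0, 0]], [[0, 0, -0.04], [0, 0, 0]], [[0, 0, 0], [0, 0, 0]]]'
python3 drive.py '[[[0.036, -0.08, 0], [0, 0, 0]], [[0.044, -0.132, 0], [0, 0, 0]], [[0.044, -0.132, 0], [0, 0, 0]], [[0.044, -0.132, 0], [0, 0, 0]], [[0.028, -0.088, 0], [0, 0, 0]], [[0.016, -0.048, 0], [0, 0, 0]], [[0.004, -0.024, 0], [0, 0, 0]], [[0, 0, 0], [0, 0, 0]]]'
python3 drive.py '[[[0, 0, 0], [0, 0, 0]], [[0, 0, 0.04], [0, 0, 0]], [[0, 0, 0.024], [0, 0, 0]], [[0, 0, 0], [0, 0, 0]], [[0, 0, 0], [0, 0, 0]], [[0, 0, 0], [0, 0, 0]], [[0, 0, 0], [0, 0, 0]], [[0, 0, 0], [0, 0, 0]]]'
python3 - <<'E'
from h import *
go(.4693,.1487,.1545)
for n in('top','scene','wrist'): snap(n,n[0]+'2')
E=5
a=cv2.imread('pics/t2.png')[205:295,190:270];b=cv2.imread('pics/s2.png')[190:280,250:320];w=cv2.imread('pics/w2.png')
f=lambda i,k:cv2.resize(i,None,fx=k,fy=k,interpolation=cv2.INTER_CUBIC)
A=np.hstack([f(a,5),f(b,5)]);print(A.shape);cv2.imwrite('pics/c2.png',A)
E
```

```text
time: 5.58
tool_pos: [0.6341, 0.1152, 0.3888]
tool_rot: [3.137, 0.0, 1.698]
contact_force: [0.4, 0.1, -0.1]
opening: 0.019
grip_force: 15.0
time: 6.25
tool_pos: [0.4683, 0.1487, 0.3852]
tool_rot: [-3.139, 0.0, 1.699]
contact_force: [0.9, -0.1, -0.3]
opening: 0.0188
grip_force: 15.0
time: 6.92
tool_pos: [0.4696, 0.1486, 0.3705]
tool_rot: [3.141, 0.0, 1.698]
contact_force: [-0.4, -0.2, 0.5]
opening: 0.0187
grip_force: 15.0
grasp [0.4697 0.1486 0.2115] tilt [ 6.e-04  0.e+00 -1.e+00] yaw 1.6976 world [-0.0004  0.0001 -0.057 ] tool [ 0.0002 -0.0004  0.057 ]
(450, 750, 3)
```

View pics/c2.png

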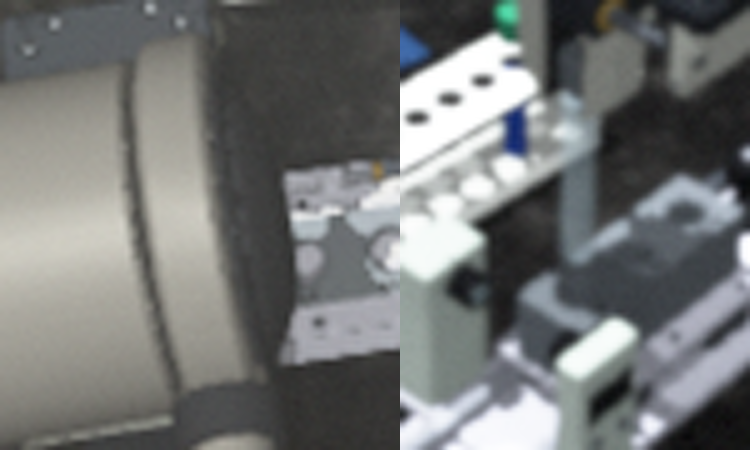

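The arm hides pocket 1 in the top view. In the scene crop, the tube hangs upright with its foot at about (578,258), just above the block. I'll compare that with the prediction and look at the wrist view.

```bash
python3 - <<'E'
from h import *
for n,p in [('foot',(.4697,.1486,.0983)),('p1',(.4692,.1487,.076)),('p2',(.4741,.1091,.076)),('stop',(.4697,.1486,.21))]:
    for f in('s2','w2'): print(n,f,np.round(proj(f,p),1))
f=lambda i,k:cv2.resize(i,None,fx=k,fy=k,interpolation=cv2.INTER_CUBIC)
b=cv2.imread('pics/s2.png')[200:265,265:310]; w=cv2.imread('pics/w2.png')[40:320,200:380]
b=f(b,8);w=f(w,520/280);A=np.hstack([b,w]);print(A.shape);cv2.imwrite('pics/c3.png',A)
E
```

```text
foot s2 [284.9 241.2]
foot w2 [276.8 211.1]
p1 s2 [284.9 248.5]
p1 w2 [276.3 202.4]
p2 s2 [296.1 240.1]
p2 w2 [276.1 250.3]
stop s2 [285.4 202.6]
stop w2 [275.8 288.7]
(520, 694, 3)
```

View pics/c3.png

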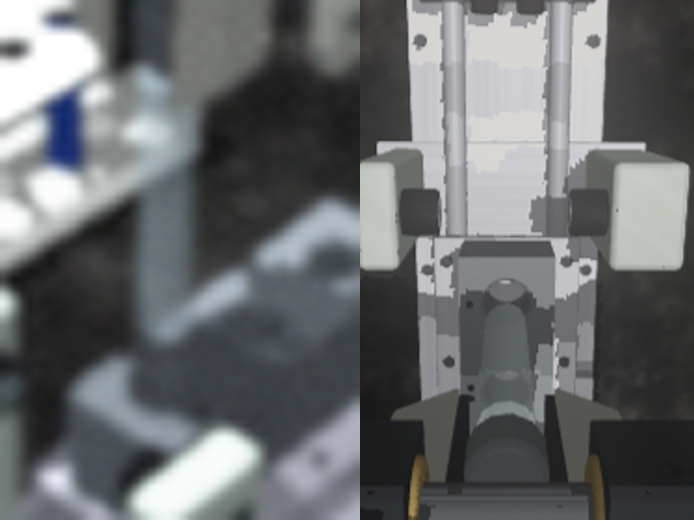

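The tube and the pocket rim line up in the wrist view: both are at u≈506, and the foot's far edge at v≈302 is where it should be. Going down.

Converted, 0.01 m is 0.04, 0.008 m is 0.032.

```bash
python3 drive.py '[[[0, 0, 0.04], [0, 0, 0]], [[0, 0, 0.04], [0, 0, 0]], [[0, 0, 0.032], [0, 0, 0]], [[0, 0, 0.024], [0, 0, 0]], [[0, 0, 0], [0, 0, 0]], [[0, 0, 0], [0, 0, 0]]]'
python3 -c "
from h import *
go(.4693,.1487,.1492)"
```

```text
time: 7.57
tool_pos: [0.4694, 0.1486, 0.3361]
tool_rot: [-3.141, 0.0, 1.698]
contact_force: [0.1, -0.0, -0.2]
opening: 0.0191
grip_force: 15.0
grasp [0.4693 0.1486 0.1771] tilt [-5.e-04 -2.e-04 -1.e+00] yaw 1.6978 world [-0.      0.0001 -0.0279] tool [ 0.0001 -0.      0.0279]
```

Already 12 mm into the pocket with no contact force. Continuing to the floor.

Converted, 0.008 m is 0.032, 0.006 m is 0.024.

```bash
python3 drive.py '[[[0, 0, 0.032], [0, 0, 0]], [[0, 0, 0.032], [0, 0, 0]], [[0, 0, 0.024], [0, 0, 0]], [[0, 0, 0.016], [0, 0, 0]], [[0, 0, 0.006], [0, 0, 0]], [[0, 0, 0], [0, 0, 0]], [[0, 0, 0], [0, 0, 0]]]'
python3 -c "
from h import *
go(.4693,.1487,.1492)"
```

```text
time: 8.15
tool_pos: [0.4695, 0.1487, 0.309]
tool_rot: [3.141, 0.0, 1.698]
contact_force: [-0.6, -0.6, 4.2]
opening: 0.0189
grip_force: 15.0
grasp [0.4696 0.1487 0.15  ] tilt [ 7.e-04  0.e+00 -1.e+00] yaw 1.6979 world [-0.0003  0.     -0.0008] tool [ 0.0001 -0.0003  0.0008]
```

Converted, -0.025 m is -0.1, -0.02 m is -0.08.

```bash
python3 drive.py '[[[0, 0, 0], [0, 0, 0]], [[0, 0, 0], [0, 0, 0]], [[0, 0, 0], [0, 0, 0]], [[0, 0, 0], [0, 0, 0]]]' 0.045 15
python3 drive.py '[[[0, 0, -0.04], [0, 0, 0]], [[0, 0, -0.08], [0, 0, 0]], [[0, 0, -0.1], [0, 0, 0]], [[0, 0, -0.08], [0, 0, 0]], [[0, 0, -0.02], [0, 0, 0]], [[0, 0, 0], [0, 0, 0]]]'
python3 -c "
from h import *
go(.6365,.0468,.0925)
snap('wrist','w4');snap('scene','s4')
f=lambda i,k:cv2.resize(i,None,fx=k,fy=k,interpolation=cv2.INTER_CUBIC)
b=f(cv2.imread('pics/s4.png')[205:275,260:320],6.5); w=f(cv2.imread('pics/w4.png')[40:320,180:400],455/280)
A=np.hstack([b,w]);print(A.shape,proj('s4',(.4692,.1487,.156)),proj('w4',(.4692,.1487,.156)));cv2.imwrite('pics/c4.png',A)
"
```

```text
time: 8.48
tool_pos: [0.4693, 0.1486, 0.3085]
tool_rot: [-3.141, 0.0, 1.698]
contact_force: [0.3, 0.2, 0.2]
opening: 0.0407
grip_force: 0.0
time: 8.98
tool_pos: [0.4696, 0.1487, 0.3898]
tool_rot: [3.138, 0.0, 1.698]
contact_force: [0.5, 0.4, -0.4]
opening: 0.0449
grip_force: 0.0
grasp [0.4701 0.1487 0.2308] tilt [ 3.1e-03  4.0e-04 -1.0e+00] yaw 1.6978 world [ 0.1664 -0.1019 -0.1383] tool [-0.1222  0.1518  0.1388]
(455, 748, 3) (np.float64(285.2532074690416), np.float64(221.98147607541298)) (np.float64(274.532545499999), np.float64(229.28569097834222))
```

View pics/c4.png

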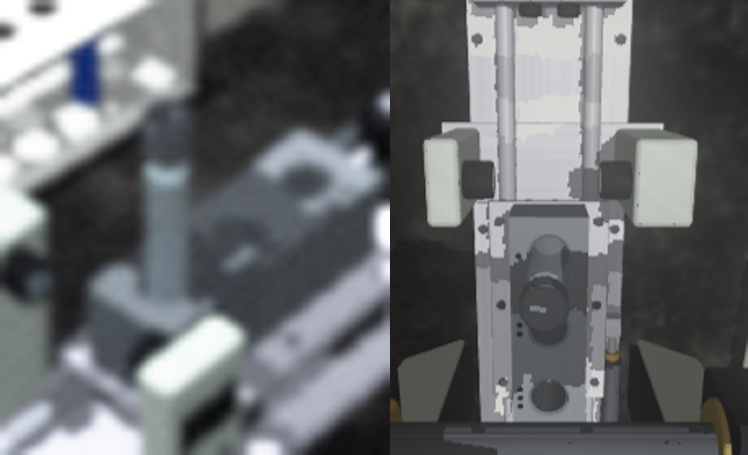

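The standard stands in pocket 1, upright, with the fingers clear of it. Going for the sample.

Converted, 0.03 m is 0.12, -0.024 m is -0.096.

```bash
python3 drive.py '[[[-0.056, 0.068, 0], [0, 0, 0]], [[-0.096, 0.12, 0], [0, 0, 0]], [[-0.096, 0.12, 0], [0, 0, 0]], [[-0.096, 0.12, 0], [0, 0, 0]], [[-0.08, 0.096, 0], [0, 0, 0]], [[-0.044, 0.06, 0], [0, 0, 0]], [[-0.02, 0.024, 0], [0, 0, 0]], [[0, 0, 0], [0, 0, 0]]]'
python3 drive.py '[[[0, 0, 0.06], [0, 0, 0]], [[0, 0, 0.12], [0, 0, 0]], [[0, 0, 0.12], [0, 0, 0]], [[0, 0, 0.08], [0, 0, 0]], [[0, 0, 0.04], [0, 0, 0]], [[0, 0, 0], [0, 0, 0]], [[0, 0, 0], [0, 0, 0]], [[0, 0, 0], [0, 0, 0]]]'
python3 -c "
from h import *
go(.6365,.0468,.0925)"
```

```text
time: 9.75
tool_pos: [0.6363, 0.0458, 0.3862]
tool_rot: [-3.138, -0.0, 1.696]
contact_force: [-0.3, 0.3, -0.7]
opening: 0.0452
grip_force: 0.0
time: 10.42
tool_pos: [0.6358, 0.0472, 0.2855]
tool_rot: [3.139, 0.0, 1.698]
contact_force: [-0.4, 0.1, 0.2]
opening: 0.0451
grip_force: 0.0
grasp [0.6363 0.0472 0.1265] tilt [ 2.8e-03 -1.0e-04 -1.0e+00] yaw 1.6983 world [ 0.0002 -0.0004 -0.034 ] tool [-0.0004  0.0001  0.034 ]
```

Converted, 0.012 m is 0.048, 0.006 m is 0.024.

```bash
python3 drive.py '[[[0, 0, 0.048], [0, 0, 0]], [[0, 0, 0.048], [0, 0, 0]], [[0, 0, 0.024], [0, 0, 0]], [[0, 0, 0.008], [0, 0, 0]], [[0, 0, 0], [0, 0, 0]], [[0, 0, 0], [0, 0, 0]], [[0, 0, 0], [0, 0, 0]], [[0, 0, 0], [0, 0, 0]]]' 
python3 drive.py '[[[0, 0, 0], [0, 0, 0]], [[0, 0, 0], [0, 0, 0]], [[0, 0, 0], [0, 0, 0]], [[0, 0, 0], [0, 0, 0]], [[0, 0, 0], [0, 0, 0]]]' 0.012 15
python3 -c "
from h import *
go(.4741,.1091,.123)"
```

```text
time: 11.08
tool_pos: [0.6358, 0.0468, 0.2522]
tool_rot: [3.141, 0.0, 1.698]
contact_force: [-0.4, 0.5, -0.6]
opening: 0.045
grip_force: 0.0
time: 11.5
tool_pos: [0.6357, 0.0469, 0.2518]
tool_rot: [3.141, 0.0, 1.698]
contact_force: [1.3, 0.2, -1.0]
opening: 0.0187
grip_force: 15.0
grasp [0.6357 0.0469 0.0928] tilt [ 4.e-04 -0.e+00 -1.e+00] yaw 1.6978 world [-0.1616  0.0622  0.0302] tool [ 0.0822 -0.1524 -0.0303]
```

Converted, -0.03 m is -0.12, -0.02 m is -0.08.

```bash
python3 drive.py '[[[0, 0, -0.08], [0, 0, 0]], [[0, 0, -0.12], [0, 0, 0]], [[0, 0, -0.12], [0, 0, 0]], [[0, 0, -0.08], [0, 0, 0]], [[0, 0, -0.032], [0, 0, 0]], [[0, 0, 0], [0, 0, 0]]]'
python3 drive.py '[[[0.04, -0.072, 0], [0, 0, 0]], [[0.064, -0.12, 0], [0, 0, 0]], [[0.064, -0.12, 0], [0, 0, 0]], [[0.064, -0.12, 0], [0, 0, 0]], [[0.052, -0.096, 0], [0, 0, 0]], [[0.032, -0.056, 0], [0, 0, 0]], [[0.012, -0.0256, 0], [0, 0, 0]], [[0, 0, 0], [0, 0, 0]]]'
python3 drive.py '[[[0, 0, 0], [0, 0, 0]], [[0, 0, 0.04], [0, 0, 0]], [[0, 0, 0.024], [0, 0, 0]], [[0, 0, 0], [0, 0, 0]], [[0, 0, 0], [0, 0, 0]], [[0, 0, 0], [0, 0, 0]], [[0, 0, 0], [0, 0, 0]], [[0, 0, 0], [0, 0, 0]]]'
python3 - <<'E'
from h import *
go(.4743,.1091,.1248)
for n in('scene','wrist'): snap(n,n[0]+'5')
for n,p in [('foot',(.4743,.1091,.096)),('p2',(.4741,.1091,.076))]:
    for f in('s5','w5'): print(n,f,np.round(proj(f,p),1))
f=lambda i,k:cv2.resize(i,None,fx=k,fy=k,interpolation=cv2.INTER_CUBIC)
b=f(cv2.imread('pics/s5.png')[200:265,275:320],8); w=f(cv2.imread('pics/w5.png')[40:320,180:380],520/280)
cv2.imwrite('pics/c5.png',np.hstack([b,w]))
E
```

```text
time: 12.0
tool_pos: [0.6358, 0.0469, 0.3619]
tool_rot: [3.137, 0.001, 1.698]
contact_force: [-0.6, 0.1, -0.4]
opening: 0.0188
grip_force: 15.0
time: 12.67
tool_pos: [0.4729, 0.1093, 0.3587]
tool_rot: [-3.139, -0.0, 1.699]
contact_force: [-0.5, 0.3, -0.0]
opening: 0.0186
grip_force: 15.0
time: 13.33
tool_pos: [0.4742, 0.1088, 0.344]
tool_rot: [3.141, 0.0, 1.698]
contact_force: [0.0, 1.2, 0.7]
opening: 0.0185
grip_force: 15.0
grasp [0.4743 0.1088 0.185 ] tilt [ 6.e-04 -0.e+00 -1.e+00] yaw 1.6976 world [-0.      0.0003 -0.0602] tool [ 0.0003 -0.      0.0602]
foot s5 [296.2 233.7]
foot w5 [276.5 221.6]
p2 s5 [296.1 240.1]
p2 w5 [276.3 212.4]
```

View pics/c5.png

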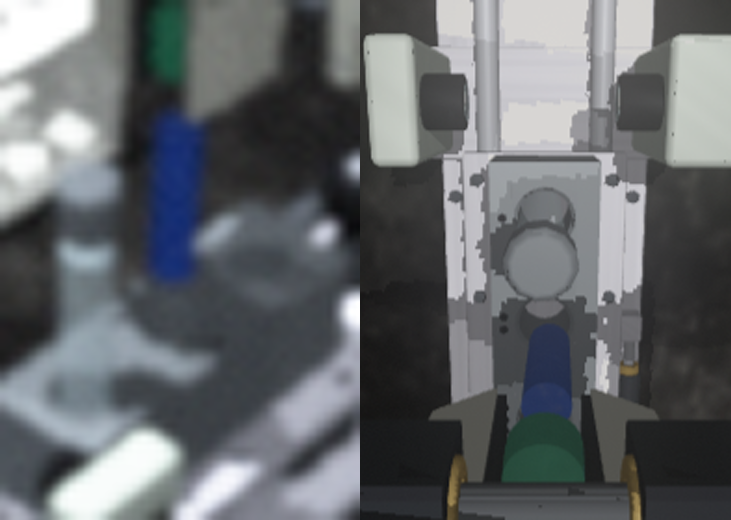

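The sample's foot (u≈547) lines up with pocket 2 (u≈546) but lies about 1 mm behind it. I'll shift 0.8 mm forward and lower it.

Converted, 0.01 m is 0.04, 0.0008 m is 0.0032.

```bash
python3 drive.py '[[[0.0032, 0, 0.04], [0, 0, 0]], [[0, 0, 0.04], [0, 0, 0]], [[0, 0, 0.032], [0, 0, 0]], [[0, 0, 0.016], [0, 0, 0]], [[0, 0, 0], [0, 0, 0]], [[0, 0, 0], [0, 0, 0]]]'
python3 -c "
from h import *
go(.4743,.1093,.1248)"
```

```text
time: 13.93
tool_pos: [0.474, 0.1097, 0.3117]
tool_rot: [-3.141, 0.0, 1.698]
contact_force: [-0.6, 0.4, -0.0]
opening: 0.0187
grip_force: 15.0
grasp [0.474  0.1097 0.1527] tilt [-2.e-04 -1.e-04 -1.e+00] yaw 1.6978 world [ 0.0003 -0.0004 -0.0279] tool [-0.0004  0.0003  0.0279]
```

Converted, 0.008 m is 0.032, 0.006 m is 0.024.

```bash
python3 drive.py '[[[0, 0, 0.032], [0, 0, 0]], [[0, 0, 0.032], [0, 0, 0]], [[0, 0, 0.024], [0, 0, 0]], [[0, 0, 0.016], [0, 0, 0]], [[0, 0, 0.008], [0, 0, 0]], [[0, 0, 0], [0, 0, 0]], [[0, 0, 0], [0, 0, 0]]]'
python3 -c "
from h import *
go(.4743,.1093,.1248)"
```

```text
time: 14.52
tool_pos: [0.4746, 0.1097, 0.2844]
tool_rot: [3.139, 0.0, 1.698]
contact_force: [0.2, -0.9, 5.0]
opening: 0.0185
grip_force: 15.0
grasp [0.475  0.1097 0.1254] tilt [ 2.8e-03  1.0e-04 -1.0e+00] yaw 1.6978 world [-0.0007 -0.0004 -0.0006] tool [-0.0003 -0.0008  0.0006]
```

On the floor with 5 N at the right height. Releasing, rising and moving over the knob.

Converted, -0.025 m is -0.1, -0.02 m is -0.08.

```bash
python3 drive.py '[[[0, 0, 0], [0, 0, 0]], [[0, 0, 0], [0, 0, 0]], [[0, 0, 0], [0, 0, 0]], [[0, 0, 0], [0, 0, 0]]]' 0.045 15
python3 drive.py '[[[0, 0, -0.04], [0, 0, 0]], [[0, 0, -0.08], [0, 0, 0]], [[0, 0, -0.1], [0, 0, 0]], [[0, 0, -0.08], [0, 0, 0]], [[0, 0, -0.02], [0, 0, 0]], [[0, 0, 0], [0, 0, 0]]]'
python3 drive.py '[[[-0.048, 0, 0], [0, 0, 0]], [[-0.1, 0, 0], [0, 0, 0]], [[-0.1, 0, 0], [0, 0, 0]], [[-0.072, 0, 0], [0, 0, 0]], [[-0.032, 0, 0], [0, 0, 0]], [[-0.012, 0, 0], [0, 0, 0]], [[0, 0, 0], [0, 0, 0]], [[0, 0, 0], [0, 0, 0]]]'
python3 - <<'E'
from h import *
go(.4848,.0199,.073)
for n in('scene','wrist'): snap(n,n[0]+'6')
for n,p in [('knobtop',(.4848,.0199,.082)),('cap',(.4741,.1091,.132)),('stp',(.4692,.1487,.156))]:
    for f in('s6','w6'): print(n,f,np.round(proj(f,p),1))
f=lambda i,k:cv2.resize(i,None,fx=k,fy=k,interpolation=cv2.INTER_CUBIC)
b=f(cv2.imread('pics/s6.png')[200:265,275:330],8); w=f(cv2.imread('pics/w6.png')[40:320,180:380],520/280)
A=np.hstack([b,w]);print(A.shape);cv2.imwrite('pics/c6.png',A)
E
```

```text
time: 14.85
tool_pos: [0.4738, 0.1097, 0.2834]
tool_rot: [-3.141, 0.0, 1.698]
contact_force: [0.4, 1.6, -0.4]
opening: 0.0405
grip_force: 0.0
time: 15.35
tool_pos: [0.4741, 0.1097, 0.3648]
tool_rot: [3.139, 0.0, 1.698]
contact_force: [0.5, -0.3, -0.3]
opening: 0.0449
grip_force: 0.0
time: 16.02
tool_pos: [0.4853, 0.0197, 0.3632]
tool_rot: [-3.141, -0.001, 1.698]
contact_force: [-0.4, 0.1, -0.3]
opening: 0.0449
grip_force: 0.0
grasp [0.4851 0.0198 0.2042] tilt [-1.e-03  4.e-04 -1.e+00] yaw 1.6977 world [-3.000e-04  1.000e-04 -1.312e-01] tool [ 1.000e-04 -2.000e-04  1.312e-01]
knobtop s6 [320.  220.7]
knobtop w6 [276.3 207.6]
cap s6 [296.7 221.9]
cap w6 [276.8  73.8]
stp s6 [285.3 222. ]
stp w6 [276.9 -25.2]
(520, 811, 3)
```

View pics/c6.png

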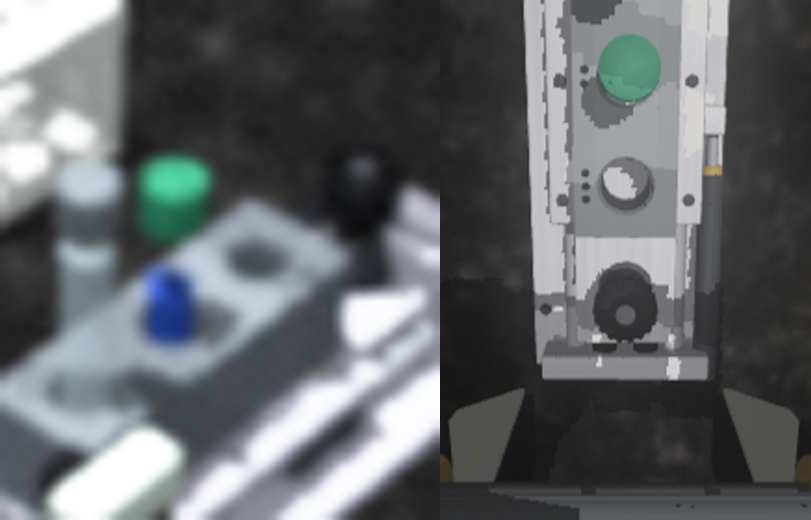

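Both tubes are seated: cap at (175,172) in the scene crop as predicted, and upright. The knob is at about (625,310) in the wrist crop, within calibration error of the prediction. Descending on it.

Converted, 0.03 m is 0.12, 0.025 m is 0.1.

```bash
python3 drive.py '[[[0, 0, 0.06], [0, 0, 0]], [[0, 0, 0.12], [0, 0, 0]], [[0, 0, 0.12], [0, 0, 0]], [[0, 0, 0.1], [0, 0, 0]], [[0, 0, 0.06], [0, 0, 0]], [[0, 0, 0.04], [0, 0, 0]], [[0, 0, 0.016], [0, 0, 0]], [[0, 0, 0], [0, 0, 0]]]'
python3 drive.py '[[[0, 0, 0.004], [0, 0, 0]], [[0, 0, 0], [0, 0, 0]], [[0, 0, 0], [0, 0, 0]], [[0, 0, 0], [0, 0, 0]]]'
python3 -c "
from h import *
go(.4848,.0199,.073)"
```

```text
time: 16.78
tool_pos: [0.4852, 0.02, 0.234]
tool_rot: [-3.14, -0.0, 1.699]
contact_force: [-0.8, 0.5, 1.2]
opening: 0.0453
grip_force: 0.0
time: 17.12
tool_pos: [0.4856, 0.0194, 0.2344]
tool_rot: [3.14, 0.0, 1.698]
contact_force: [-0.3, -0.4, 0.4]
opening: 0.045
grip_force: 0.0
grasp [0.4859 0.0194 0.0754] tilt [ 1.4e-03 -2.0e-04 -1.0e+00] yaw 1.6978 world [-0.0011  0.0005 -0.0024] tool [ 0.0006 -0.001   0.0024]
```

Converted, 0.002 m is 0.008.

```bash
python3 drive.py '[[[0, 0, 0.008], [0, 0, 0]], [[0, 0, 0], [0, 0, 0]], [[0, 0, 0], [0, 0, 0]]]' >/dev/null
python3 drive.py '[[[0, 0, 0], [0, 0, 0]], [[0, 0, 0], [0, 0, 0]], [[0, 0, 0], [0, 0, 0]], [[0, 0, 0], [0, 0, 0]], [[0, 0, 0], [0, 0, 0]], [[0, 0, 0], [0, 0, 0]]]' 0.015 35
python3 -c "
from h import *
go(.4848,.0199,.073)"
```

```text
time: 17.87
tool_pos: [0.4856, 0.0194, 0.2317]
tool_rot: [3.141, 0.0, 1.698]
contact_force: [0.9, 0.8, -2.3]
opening: 0.0237
grip_force: 35.0
grasp [0.4857 0.0194 0.0727] tilt [ 6.e-04 -1.e-04 -1.e+00] yaw 1.6977 world [-0.0009  0.0005  0.0003] tool [ 0.0006 -0.0009 -0.0003]
```

The manual's scale: shifts go in shares of 0.25 m and turns go in shares of pi rad. Converting my numbers, -0.004 m is -0.016, -0.003 m is -0.012.

```bash
python3 drive.py '[[[0, 0, -0.012], [0, 0, 0]], [[0, 0, -0.016], [0, 0, 0]], [[0, 0, -0.016], [0, 0, 0]], [[0, 0, -0.01], [0, 0, 0]], [[0, 0, 0], [0, 0, 0]], [[0, 0, 0], [0, 0, 0]], [[0, 0, 0], [0, 0, 0]]]'
python3 -c "
from h import *
go(.4856,.0194,.0862)"
```

```text
time: 18.45
tool_pos: [0.4855, 0.0194, 0.2452]
tool_rot: [3.141, 0.0, 1.698]
contact_force: [3.1, 1.5, -7.0]
opening: 0.0237
grip_force: 35.0
grasp [0.4856 0.0194 0.0862] tilt [ 4.e-04 -1.e-04 -1.e+00] yaw 1.6978 world [-0.  0.  0.] tool [ 0.  0. -0.]
```

Lifted 13.5 mm, with about 7 N as the spring predicts. Drawing 40 mm along tool +x (the base's +y).

Converted, 0.008 m is 0.032, 0.007 m is 0.028.

```bash
python3 drive.py '[[[0.016, 0, 0], [0, 0, 0]], [[0.028, 0, 0], [0, 0, 0]], [[0.032, 0, 0], [0, 0, 0]], [[0.032, 0, 0], [0, 0, 0]], [[0.028, 0, 0], [0, 0, 0]], [[0.016, 0, 0], [0, 0, 0]], [[0.008, 0, 0], [0, 0, 0]], [[0, 0, 0], [0, 0, 0]]]'
python3 drive.py '[[[0, 0, 0], [0, 0, 0]], [[0, 0, 0], [0, 0, 0]], [[0, 0, 0], [0, 0, 0]]]'
python3 -c "
from h import *
go(.4805,.0591,.0862)"
```

```text
time: 19.12
tool_pos: [0.4805, 0.0594, 0.2451]
tool_rot: [3.141, 0.001, 1.698]
contact_force: [4.8, -1.1, -7.1]
opening: 0.0237
grip_force: 35.0
time: 19.37
tool_pos: [0.4806, 0.059, 0.2451]
tool_rot: [3.141, 0.0, 1.698]
contact_force: [5.4, -1.8, -7.8]
opening: 0.0235
grip_force: 35.0
grasp [0.4806 0.059  0.0861] tilt [ 5.e-04 -4.e-04 -1.e+00] yaw 1.6978 world [-0.0001  0.0001  0.0001] tool [ 0.0002 -0.0001 -0.0001]
```

```bash
python3 drive.py '[[[0, 0.002, 0.012], [0, 0, 0]], [[0, 0, 0.016], [0, 0, 0]], [[0, 0, 0.012], [0, 0, 0]], [[0, 0, 0.008], [0, 0, 0]], [[0, 0, 0], [0, 0, 0]], [[0, 0, 0], [0, 0, 0]]]'
python3 -c "
from h import *
go(.4806,.059,.0727)"
```

```text
time: 19.87
tool_pos: [0.4808, 0.0591, 0.233]
tool_rot: [-3.141, 0.0, 1.698]
contact_force: [2.0, -2.8, -4.8]
opening: 0.0233
grip_force: 35.0
grasp [0.4808 0.059  0.074 ] tilt [-5.e-04 -3.e-04 -1.e+00] yaw 1.6978 world [-0.0002 -0.     -0.0013] tool [ 0.     -0.0002  0.0013]
```

Converted, 0.0015 m is 0.006, 0.001 m is 0.004.

```bash
python3 drive.py '[[[0, 0, 0.006], [0, 0, 0]], [[0, 0, 0.004], [0, 0, 0]], [[0, 0, 0], [0, 0, 0]], [[0, 0, 0], [0, 0, 0]], [[0, 0, 0], [0, 0, 0]], [[0, 0, 0], [0, 0, 0]], [[0, 0, 0], [0, 0, 0]], [[0, 0, 0], [0, 0, 0]]]'
python3 - <<'E'
from h import *
go(.4806,.059,.0727)
snap('scene','s7');snap('wrist','w7')
f=lambda i,k:cv2.resize(i,None,fx=k,fy=k,interpolation=cv2.INTER_CUBIC)
b=f(cv2.imread('pics/s7.png')[195:270,260:325],6); w=f(cv2.imread('pics/w7.png')[0:300,180:380],450/300)
A=np.hstack([b,w]);print(A.shape);cv2.imwrite('pics/c7.png',A)
E
```

```text
time: 20.53
tool_pos: [0.4808, 0.0591, 0.2316]
tool_rot: [3.141, 0.0, 1.698]
contact_force: [-0.5, -3.6, 4.4]
opening: 0.0238
grip_force: 35.0
grasp [0.4809 0.0591 0.0726] tilt [ 6.e-04 -3.e-04 -1.e+00] yaw 1.6979 world [-0.0003 -0.0001  0.0001] tool [-0.     -0.0003 -0.0001]
(450, 690, 3)
```

View pics/c7.png

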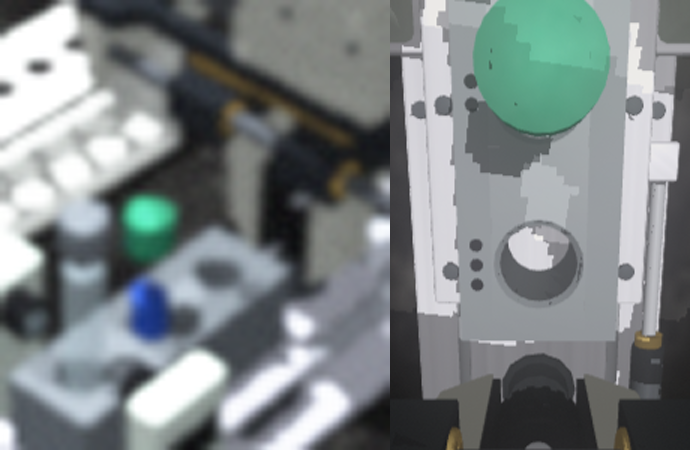

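The pin is pressed home: the knob is at its starting height with a 4.4 N reaction and the shuttle is 40.0 mm on. Both tubes stand upright, with the standard between the uprights. Handing in.

```bash
python3 -c "
from cell import robot
print(robot.hand_in())"
```

```text
the job is handed in; nothing more can be done
None
```

I handed the job in at about 20.6 s: the standard stands in pocket 1 and the sample in pocket 2, the shuttle is one hole on at 40 mm, and the pin is pressed home with the knob still held at 35 N; the hand-in returned no verdict.

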